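# Pack the hot-food carrier

### The job

Get the food tubs ready to go out: first, with the tubs still on the counter, press every tub's lid down until it is fully home. Then load all the tubs upright on the floor of the grey carrier so that they all fit side by side, and finally shut the carrier's cover and press it down flat. Leave the other things on the counter standing about where they are.

Things in the scene. Friction and masses are not known exactly. Their poses are not given: they have to be found in the camera images.
- tub_a_mid (a point): Centre of a lidded steel tub 150 mm long (its x axis), 84 wide (y), 0.35 kg, half-way up: 50 mm above its underside. Body 60 mm tall; flat white lid of the same outline with an upright grip rib in its middle, 50 mm long (along x), 14 wide, 32 tall, by which the tub can be carried. Lid home: lid face 68, rib top 100 mm above the underside. Absent in some starts.
- tub_b_mid (a point): Centre of a lidded steel tub 116 mm long (its x axis), 84 wide (y), 0.35 kg, half-way up: 50 mm above its underside. Body 60 mm tall; flat white lid of the same outline with an upright grip rib in its middle, 50 mm long (along x), 14 wide, 32 tall, by which the tub can be carried. Lid home: lid face 68, rib top 100 mm above the underside. Absent in some starts.
- tub_c_mid (a point): Centre of a lidded steel tub 106 mm long (its x axis), 84 wide (y), 0.35 kg, half-way up: 50 mm above its underside. Body 60 mm tall; flat white lid of the same outline with an upright grip rib in its middle, 50 mm long (along x), 14 wide, 32 tall, by which the tub can be carried. Lid home: lid face 68, rib top 100 mm above the underside. Absent in some starts.
- tub_d_mid (a point): Centre of a lidded steel tub 72 mm long (its x axis), 84 wide (y), 0.35 kg, half-way up: 50 mm above its underside. Body 60 mm tall; flat white lid of the same outline with an upright grip rib in its middle, 50 mm long (along x), 14 wide, 32 tall, by which the tub can be carried. Lid home: lid face 68, rib top 100 mm above the underside. Absent in some starts.
- tub_a_lid (a joint): How far the lid of the 150 mm tub stands proud of its seat, in m: 0 fully home, 0.009 at most. It is a tight push fit: about 11 N straight down on the rib or lid moves it, and it stays where it is left. Rib and lid face are higher by this amount.
- tub_b_lid (a joint): How far the lid of the 116 mm tub stands proud of its seat, in m: 0 fully home, 0.009 at most. It is a tight push fit: about 11 N straight down on the rib or lid moves it, and it stays where it is left. Rib and lid face are higher by this amount.
- tub_c_lid (a joint): How far the lid of the 106 mm tub stands proud of its seat, in m: 0 fully home, 0.009 at most. It is a tight push fit: about 11 N straight down on the rib or lid moves it, and it stays where it is left. Rib and lid face are higher by this amount.
- tub_d_lid (a joint): How far the lid of the 72 mm tub stands proud of its seat, in m: 0 fully home, 0.009 at most. It is a tight push fit: about 11 N straight down on the rib or lid moves it, and it stays where it is left. Rib and lid face are higher by this amount.
- carrier_floor (a point): Centre of the inner floor of the grey insulated carrier, an open box fixed to the counter: inside 190 mm (its x axis) by 250 (y) by 108 deep, walls 14 thick, floor 14 mm and rim 122 mm above the counter. Four tubs fit only in one layer: two rows along y, tubs end to end, paired so that neither row exceeds 250 mm.
- cover (a joint): Opening angle of the carrier's hinged cover, rad: 0 shut flat on the rim, about 1.75 to 1.9 standing open (slightly past upright). The hinge is stiff (1.4 N m of friction): the cover stays where it is left and has to be pushed all the way. It is a 14 mm thick plate, 230 mm from hinge to free edge and 278 mm wide, 0.5 kg.
- cover_hinge (a point): Point on the cover's hinge line, mid-way along it, at rim height on the carrier's +x side; the hinge line runs along the carrier's y axis.
- cover_edge (a point): Middle of the cover's free edge (mid thickness); when open it is at the top, when shut it overhangs the carrier's -x side by 12 mm.
- squeeze1: White squeeze bottle, 56 mm across, 170 mm tall; origin at its underside; a bystander.
- squeeze2: White squeeze bottle, 56 mm across, 170 mm tall; origin at its underside; a bystander.
- salt: Small glass salt jar, 36 mm across, 55 mm tall; origin at its underside; a bystander.
- cups: Paper cup, 84 mm across, 100 mm tall; origin at its underside; a bystander.
- papertray: Open paper food tray, 90 x 140 x 35 mm; origin at its underside; a bystander.
- turner: Turner (spatula) lying flat, 200 mm long; origin at its underside; a bystander.
Not all that is in view belongs to the job. What is shaped like the part that bears tub_c_mid but blue is not meant.

How it is judged:
By the outcome, as a careful person would: the job done as asked, in the order asked, and still so for the second after the job is handed in, with the robot touching nothing.
Of tub_a, tub_b, tub_c, tub_d only 3 to 4 are there at a start; the rules pass over those that are not, and their reading is None.
At some moment in a run one of tub_a, tub_b, tub_c, tub_d may be knocked a few centimetres aside while the robot is not near it.
Once in a run the grip may slacken for a moment while it holds something.
It also fails if it takes over 210 s, if anything falls off the work surface, if the arm or the gripper's body presses on something with over 40 N, if the wrist force passes 120 N, or if a joint passes its speed limit or range.

### The arm

A 6-joint arm with a two-finger parallel gripper is mounted at the origin on the work surface. World frame = base frame: x ahead of the robot, y to its left, z up, the work surface at z = 0. Lengths are in m, angles in rad, forces in N, time in s.
With the tool pointing down it reaches from about 0.3 to 0.775 m from the base axis. Payload 14.6 kg.
Tool frame: the origin (TCP) lies on the centre line of the jaws, within the pads' length; the fingertips stand 25 mm ahead of it and the grasp point (between the pads) lies 6 mm ahead of it (ctrl.tip_reach is the distance from the TCP to the fingertips, in m); z points along the fingers, y is the line along which they close (so a half turn about z gives the same grasp; the last joint's range is limited). The gripper opens to 94 mm and grips with 3 to 60 N. Pads are 16 mm wide; open, the fingers measure 119 mm over their backs; the gripper's body (75 mm by 177 mm) begins 78 mm behind the grasp point.
Start: joints at [-1.209, 0.3, 1.521, -0, 1.321, -0.067], TCP at [0.229, -0.5, 0.205] pointing down, gripper open.
Joint ranges: [-3.03, 3.03], [-0.79, 2.21], [0.23, 2.52], [-1.04, 4.18], [0, 3.07], [-2.55, 2.55]. Speed limits (rad/s): [2.22, 2.22, 2.57, 3.14, 3.14, 3.14].

### API

Orientations are given as [roll, pitch, yaw] about the fixed x, y, z axes, in that order (R = Rz(yaw) Ry(pitch) Rx(roll)).
In Python, from station import ctrl gives the robot as it stands. The module is installed in compiled form; this text tells all that it offers.
- The arm moves only by the tool apply_moves, never from a script. Its argument "deltas" is a list of rows, each a list of 7 numbers: the closure in counts, from 0 (fully open) to 255 (shut), then the shift along the world's x, y, z in cm, then the turn, a rotation vector about the world's x, y, z in rad. In form: [[jaw, tx, ty, tz, ax, ay, az], ...]. A call has 1 to 10 rows; each row shifts and turns the commanded pose from where the row before left it; what a row does not reach is not made up. A row lasts 1/10 s, in which the tool goes at most 50 mm and 8.59 degrees, less where a joint would pass 70% of its speed; a pose out of reach is approached as far as the arm can. A call with a gripper value outside its range is refused whole. The fingers move at their own pace and stop on an object; "grip_force" is the grip in N (left out, the last holds). Time passes only in rows, so rows that do not move let the fingers close. It gives the time, the measured TCP pose, the force, the opening and the grip force at its end, in the units of the state.
- ctrl.get_obs(): the state, without advancing time (a new reading comes with each control period).
- ctrl.camera(name): name is "scene" or "top" or "wrist"; returns a dict with "img" (400x640x3 uint8, red, green, blue), "K" (3x3 intrinsics, pixels), "pose" (4x4, takes a point from camera to world coordinates); the wrist camera has in their place "hand_eye" (4x4, takes a point from camera to tool coordinates, whose origin is the TCP and whose axes are the flange's). Camera axes: x right, y up, looking along -z (the intrinsics and any distortion apply to the point x, -y, -z); pixel columns grow to the right and rows downward; lengths in m; the calibration is good to about 2 mm. A picture is of the moment at which its call begins: read the wrist's pose just before it. There is no depth.
- ctrl.hand_in(): hands the job in; it is judged then, once.
The state is a dict: "time_s": time; "qpos": joint angles; "joint_vel": joint speeds; "tau": joint torques, N m; "ee_pos": TCP position; "eef_rot": TCP orientation; "force": force on the tool from outside, world axes, zero at the start; "moment": the same for the moment, N m; "grip_width": finger opening in m; "grip_force": force on a finger pad.
Only numpy, scipy, OpenCV 4.12 (cv2) and the standard library are available. Lean on these libraries where they do the work, as an engineer would, in place of code of your own. Each camera call takes 0.05 s, during which the arm holds its last target. There are 200 camera calls.

## Working session

There is one attempt and no reset: what is moved stays moved. The work goes in short steps, Python scripts to look and compute and a tool call to move; the robot and the scene stay as the last step left them, time stands still between calls to the robot, and variables do not carry over. Pictures are saved under pics/ and viewed, at most 14 in all, crops included, and the job is handed in when it is done.

Besides the shell and the picture viewer there is one more tool, called after "Call:" as name([rows], argument=value, ...), one row to a line, values as JSON. apply_moves: Moves the arm, as the interface text tells. Its arguments: {"type":"object","properties":{"deltas":{"type":"array"},"grip_force":{"type":"number"}},"required":["deltas"]}

```bash
mkdir -p pics; cat > h.py <<'E'
import numpy as np, cv2
from station import ctrl
from scipy.spatial.transform import Rotation as R
def cam(n,save=None):
    o=ctrl.get_obs(); c=ctrl.camera(n)
    if n=='wrist':
        T=np.eye(4);T[:3,3]=o['ee_pos'];r=np.array(o['eef_rot'])
        T[:3,:3]=R.from_euler('xyz',r).as_matrix() if r.size==3 else r
        c['pose']=T@np.array(c['hand_eye'])
    if save: cv2.imwrite('pics/'+save,c['img'][:,:,::-1])
    return c
def pt(c,uv,z):
    uv=np.atleast_2d(uv).astype(float); K=np.array(c['K']);P=np.array(c['pose'])
    d=np.c_[(uv[:,0]-K[0,2])/K[0,0],-(uv[:,1]-K[1,2])/K[1,1],-np.ones(len(uv))]@P[:3,:3].T
    return P[:3,3]+d*((z-P[2,3])/d[:,2])[:,None]
E
python3 - <<'E'
from h import *
for n in('top','scene'):
    c=cam(n,n+'0.png'); print(n,{k:(np.round(v,3).tolist() if k!='img' else v.shape) for k,v in c.items()})
o=ctrl.get_obs(); print(o)
E
```

```text
top {'img': (400, 640, 3), 'K': [[423.956, 0.0, 314.038], [0.0, 423.956, 198.936], [0.0, 0.0, 1.0]], 'pose': [[0.014, 0.993, -0.114, 0.369], [-1.0, 0.013, -0.015, -0.081], [-0.014, 0.114, 0.993, 1.247], [0.0, 0.0, 0.0, 1.0]]}
scene {'img': (400, 640, 3), 'K': [[393.88, 0.0, 316.693], [0.0, 393.88, 193.281], [0.0, 0.0, 1.0]], 'pose': [[0.409, -0.586, 0.7, 1.149], [0.913, 0.265, -0.311, -0.369], [-0.003, 0.766, 0.643, 0.71], [0.0, 0.0, 0.0, 1.0]]}
{'time_s': 0.1, 'qpos': array([-1.20859566e+00,  3.00424401e-01,  1.52152354e+00,  2.09294286e-06,
        1.32068381e+00, -6.65933127e-02]), 'joint_vel': array([-8.75737474e-05, -1.92831477e-03, -2.02554006e-03, -1.00606752e-03,
       -5.17075689e-04,  9.31321563e-04]), 'tau': array([ 9.81428857e-04, -5.32649016e+01, -3.53285229e+01,  7.09335739e-02,
        2.35088967e-02, -6.43217754e-05]), 'ee_pos': array([ 0.22859381, -0.49998717,  0.20443628]), 'eef_rot': array([-3.14055599e+00, -7.11688243e-05,  4.28793426e-01]), 'force': array([ 0.22174559,  0.40205656, -0.35654995]), 'moment': array([-0.0090398 ,  0.06078138, -0.05403231]), 'grip_force': 0.0, 'grip_width': 0.09390729017075698}
```

View pics/top0.png

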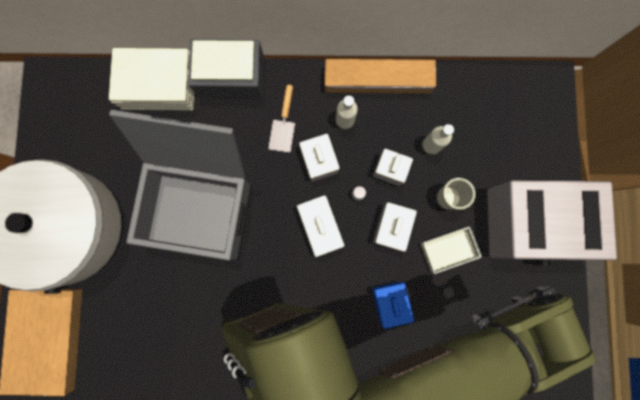

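View pics/scene0.png

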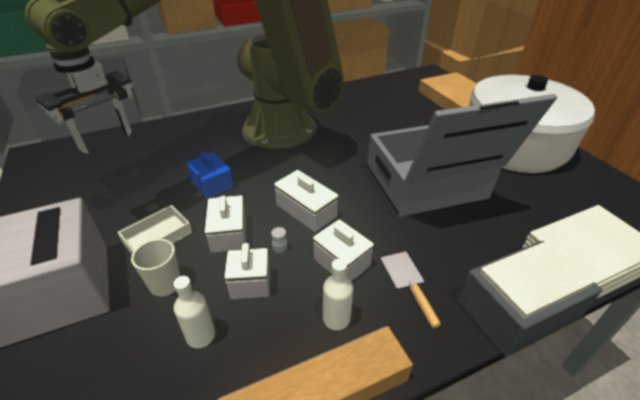

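The top view shows four white tubs near (320,156), (394,166), (320,225) and (396,226), with the blue decoy at (394,305). The open carrier is at (190,210) with its hinge on the far (+x) side, and the salt jar is at (359,192).

```bash
cat > tubs.py <<'E'
from h import *
def lids(c,z=0.072,roi=None,thr=150):
    hsv=cv2.cvtColor(c['img'],cv2.COLOR_RGB2HSV); m=((hsv[...,2]>thr)&(hsv[...,1]<45)).astype(np.uint8)
    m=cv2.morphologyEx(m,cv2.MORPH_CLOSE,np.ones((5,5)))
    out=[]
    for k in cv2.findContours(m,cv2.RETR_EXTERNAL,cv2.CHAIN_APPROX_NONE)[0]:
        if cv2.contourArea(k)<500: continue
        w=pt(c,k[:,0,:],z)[:,:2]
        (cx,cy),(a,b),t=cv2.minAreaRect((w*1000).astype(np.float32))
        out.append((k[:,0].mean(0).round(),round(cx),round(cy),round(a),round(b),round(t,1),round(cv2.contourArea(k))))
    return out
E
python3 - <<'E'
from tubs import *
c=cam('top')
for l in lids(c,thr=185): 
    if 250<l[0][0]<500: print(l)
cv2.imwrite('pics/crop.png',cv2.resize(c['img'][100:270,100:440,::-1],None,fx=2.3,fy=2.3,interpolation=cv2.INTER_CUBIC))
print(pt(c,[(147,165),(249,182),(237,259),(130,243)],.122).round(3))
E
```

```text
(array([448., 250.]), 369, -433, 79, 118, 19.9, 1176)
(array([396., 227.]), 431, -290, 83, 115, 74.0, 1194)
(array([320., 226.]), 431, -81, 149, 83, 20.9, 1540)
(array([394., 165.]), 602, -286, 83, 71, 70.5, 688)
(array([319., 155.]), 628, -75, 106, 83, 19.1, 1022)
(array([281., 136.]), 684, 33, 58, 81, 82.2, 524)
[[0.585 0.391 0.122]
 [0.542 0.112 0.122]
 [0.336 0.137 0.122]
 [0.374 0.424 0.122]]
```

View pics/crop.png

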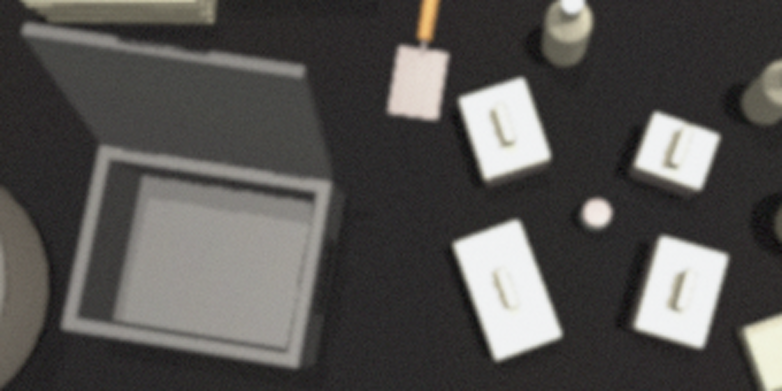

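The crop confirms the tubs: C at upper left, D at upper right, A (long) at lower left and B at lower right. I can read the carrier's rim corners off it: (103,148), (332,183), (300,366), (63,328) in crop pixels.

```bash
python3 - <<'E'
from h import *
c=cam('top')
q=np.array([(103,148),(332,183),(300,366),(63,328)])/2.3+100
w=pt(c,q,.122)[:,:2]; print(w.round(3),w.mean(0))
for i in range(4):
    d=w[(i+1)%4]-w[i];print(np.linalg.norm(d).round(3),np.degrees(np.arctan2(d[1],d[0])).round(1))
# inner floor corners, visible
f=np.array([(300,350),(115,320)])/2.3+100
print('floor',pt(c,f,.014)[:,:2].round(3))
# cover edge
print('bott',pt(c,[(344,122),(434,150),(359,194),(458,203)],0)[:,:2].round(3))
# scene cam refine of rim
g=cam('scene')
cv2.imwrite('pics/crop2.png',cv2.resize(g['img'][80:220,350:570,::-1],None,fx=3.5,fy=3.5,interpolation=cv2.INTER_CUBIC))
E
```

```text
[[0.587 0.397]
 [0.548 0.125]
 [0.336 0.155]
 [0.375 0.431]] [0.46151975 0.27681016]
0.275 -98.1
0.215 172.0
0.279 81.9
0.214 -9.1
floor [[0.352 0.178]
 [0.387 0.414]]
bott [[ 0.747 -0.149]
 [ 0.664 -0.418]
 [ 0.529 -0.195]
 [ 0.506 -0.486]]
```

Call:
apply_moves([
  [255,2.4,2.4,0,0,0,-0.08],
  [255,2.4,2.4,0,0,0,-0.08],
  [255,2.4,2.4,0,0,0,-0.08],
  [255,2.4,2.4,0,0,0,-0.08],
  [255,2.4,2.4,0,0,0,-0.08],
  [255,2.4,2.4,0,0,0,-0.08],
  [255,2.4,2.4,0,0,0,-0.08],
  [255,2.4,2.4,0,0,0,-0.08],
  [255,1.0,1.8,0,0,0,-0.07],
  [255,0,0,0,0,0,0],
], grip_force=40)

```text
time_s: 1.25
ee_pos: [0.4316, -0.2885, 0.2049]
eef_rot: [-3.141, 0.0, -0.28]
force: [0.1, -0.9, 0.5]
grip_width: 0.0174
grip_force: 0.0
```

Call:
apply_moves([
  [255,0,0,-3,0,0,0],
  [255,0,0,-3,0,0,0],
  [255,0,0,-1,0,0,0],
  [255,0,0,-0.4,0,0,0],
  [255,0,0,-0.3,0,0,0],
  [255,0,0,-0.2,0,0,0],
  [255,0,0,0,0,0,0],
])

```text
time_s: 1.95
ee_pos: [0.4309, -0.2905, 0.1266]
eef_rot: [3.141, -0.001, -0.281]
force: [0.3, 0.5, 0.1]
grip_width: 0.0004
grip_force: 0.0
```

Call:
apply_moves([
  [255,0,0,-0.1,0,0,0],
  [255,0,0,-0.1,0,0,0],
  [255,0,0,-0.1,0,0,0],
  [255,0,0,0,0,0,0],
])

```text
time_s: 2.35
ee_pos: [0.4306, -0.2902, 0.1229]
eef_rot: [-3.142, 0.0, -0.281]
force: [0.6, 0.6, -0.7]
grip_width: 0.0008
grip_force: 0.0
```

```bash
python3 - <<'E'
from h import *
c=cam('wrist','w0.png')
E
```

```text
(no output)
```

View pics/w0.png

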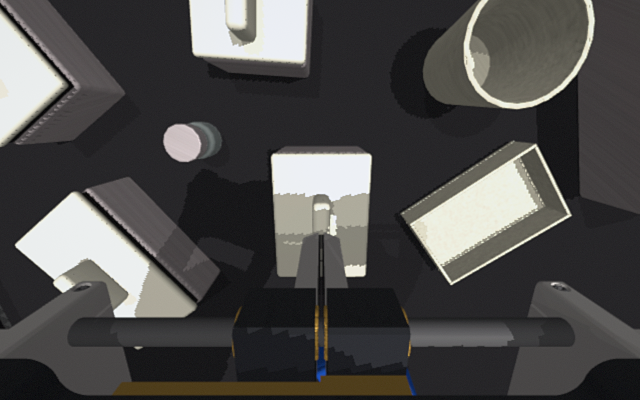

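The wrist view shows the closed fingertips at about (322,236), over the near half of B's rib (x 314–332). The lid spans rows 152–277. I felt no contact yet, so I'll check the tip reach.

```bash
python3 - <<'E'
from h import *
print(ctrl.tip_reach); c=cam('wrist'); K=np.array(c['K']); P=np.linalg.inv(c['pose'])
print(np.round(c['hand_eye'],3).tolist(),K.tolist(), [k for k in c])
def pr(X):
    x=P[:3,:3]@np.array(X)+P[:3,3]; return (K[0,0]*x[0]/-x[2]+K[0,2]).round(1),(K[1,1]*-x[1]/-x[2]+K[1,2]).round(1)
e=ctrl.get_obs()['ee_pos']; print('tip',pr(e-[0,0,ctrl.tip_reach]))
print('lidcorners at .068',pt(c,[(271,155),(371,155),(368,277),(276,277)],.068).round(3), pt(c,[(322,195)],.1).round(3))
E
```

```text
0.025
[[0.0, 0.957, 0.29, 0.084], [1.0, -0.0, -0.0, 0.001], [-0.0, 0.29, -0.957, -0.18], [0.0, 0.0, 0.0, 1.0]] [[275.74767095358305, 0.0, 320.8278701570919], [0.0, 275.74767095358305, 203.24043783317376], [0.0, 0.0, 1.0]] ['img', 'K', 'hand_eye', 'pose']
tip (np.float64(319.4), np.float64(229.5))
lidcorners at .068 [[ 0.495 -0.266  0.068]
 [ 0.472 -0.347  0.068]
 [ 0.358 -0.318  0.068]
 [ 0.383 -0.232  0.068]] [[ 0.458 -0.3    0.1  ]]
```

Call:
apply_moves([
  [255,0,0,-0.1,0,0,0],
  [255,0,0,-0.1,0,0,0],
  [255,0,0,0,0,0,0],
])

```text
time_s: 2.75
ee_pos: [0.4306, -0.2902, 0.1208]
eef_rot: [-3.141, 0.0, -0.281]
force: [-0.4, 0.1, -0.9]
grip_width: 0.0003
grip_force: 0.0
```

Call:
apply_moves([
  [255,0,0,-0.1,0,0,0],
  [255,0,0,-0.1,0,0,0],
  [255,0,0,-0.1,0,0,0],
  [255,0,0,0,0,0,0],
])

```text
time_s: 3.15
ee_pos: [0.4306, -0.2901, 0.1178]
eef_rot: [-3.141, 0.0, -0.281]
force: [-0.7, 0.3, 0.2]
grip_width: 0.0003
grip_force: 0.0
```

```bash
python3 - <<'E'
from h import *
c=cam('wrist'); cv2.imwrite('pics/w1.png',cv2.resize(c['img'][130:300,230:410,::-1],None,fx=3.3,fy=3.3,interpolation=cv2.INTER_CUBIC))
E
```

```text
(no output)
```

View pics/w1.png

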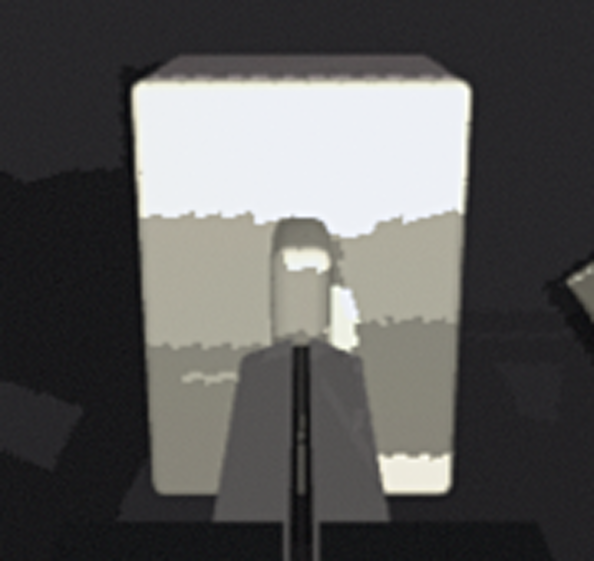

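The crop shows the fingertips' front edge at crop row 345, in front of the rib's top face (rows 245–345). There's still no contact, so I'll go on down gently.

Call:
apply_moves([
  [255,0,0,-0.1,0,0,0],
  [255,0,0,-0.1,0,0,0],
  [255,0,0,-0.1,0,0,0],
  [255,0,0,-0.1,0,0,0],
  [255,0,0,0,0,0,0],
])

```text
time_s: 3.7
ee_pos: [0.4306, -0.2902, 0.1138]
eef_rot: [-3.141, 0.0, -0.281]
force: [0.2, -0.5, 0.5]
grip_width: 0.0005
grip_force: 0.0
```

Call:
apply_moves([
  [255,0,0,-0.1,0,0,0],
  [255,0,0,-0.1,0,0,0],
  [255,0,0,-0.1,0,0,0],
  [255,0,0,-0.1,0,0,0],
  [255,0,0,0,0,0,0],
])

```text
time_s: 4.2
ee_pos: [0.4306, -0.2902, 0.1098]
eef_rot: [-3.141, 0.0, -0.281]
force: [0.2, 0.6, 0.4]
grip_width: 0.0003
grip_force: 0.0
```

```bash
python3 - <<'E'
from h import *
print(ctrl.get_obs()['tau'],ctrl.get_obs()['force'])
c=cam('wrist'); a=c['img'][130:300,230:410,::-1]
g=cam('scene');b=g['img'][180:290,170:290,::-1]
cv2.imwrite('pics/w2.png',np.hstack([cv2.resize(a,(400,400)),cv2.resize(b,(400,400),interpolation=cv2.INTER_CUBIC)]))
E
```

```text
[-2.14475484e-03 -5.14488029e+01 -3.16666210e+01  3.78280843e-02
 -1.04759666e-01  4.92934180e-05] [0.20591904 0.58443441 0.4426179 ]
```

View pics/w2.png

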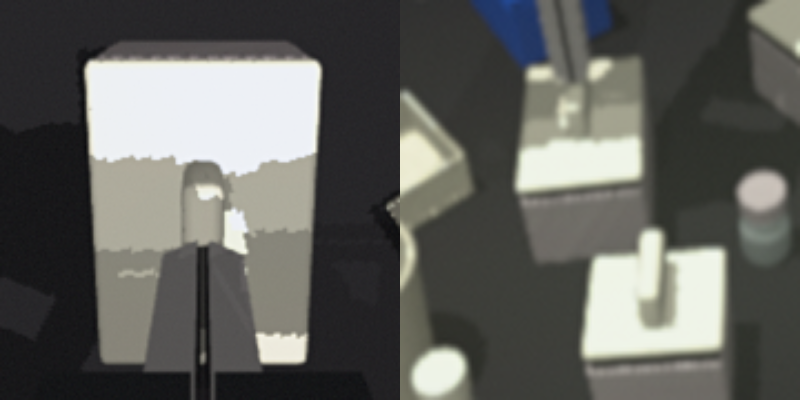

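The fingertips look just short of the rib top in both views, so I'll keep feeling downward.

Call:
apply_moves([
  [255,0,0,-0.1,0,0,0],
  [255,0,0,-0.1,0,0,0],
  [255,0,0,-0.1,0,0,0],
  [255,0,0,-0.1,0,0,0],
  [255,0,0,0,0,0,0],
])

```text
time_s: 4.8
ee_pos: [0.4306, -0.2902, 0.1058]
eef_rot: [-3.141, 0.0, -0.281]
force: [0.2, -0.4, -0.8]
grip_width: 0.0003
grip_force: 0.0
```

```bash
python3 - <<'E'
from h import *
e=ctrl.get_obs()['ee_pos']
g=cam('scene'); im=g['img'].copy(); K=np.array(g['K']); P=np.linalg.inv(g['pose'])
s=6; x0,y0=180,150
big=cv2.resize(im[y0:y0+95,x0:x0+90,::-1],None,fx=s,fy=s,interpolation=cv2.INTER_CUBIC)
def pr(X):
    x=P[:3,:3]@np.array(X)+P[:3,3]; return np.array([K[0,0]*x[0]/-x[2]+K[0,2],K[1,1]*-x[1]/-x[2]+K[1,2]])
ax=np.array([np.cos(-.279),np.sin(-.279),0])
ay=np.array([-ax[1],ax[0],0])
for X,col in [(e-[0,0,.025],(0,0,255)),(e,(0,255,0)),(e+[0,0,.02],(0,255,0))]+[([e[0],e[1],0]+ax*a*.025+ay*b*.007+np.array([0,0,.1]),(255,0,0)) for a in(-1,1) for b in (-1,1)]+[([e[0],e[1],0]+ax*a*.058+ay*b*.042+np.array([0,0,.068]),(255,0,255)) for a in(-1,1) for b in (-1,1)]:
    cv2.circle(big,tuple(int(v) for v in ((pr(X)-[x0,y0])*s)),3,col,-1)
cv2.imwrite('pics/s3.png',big)
E
```

```text
(no output)
```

View pics/s3.png

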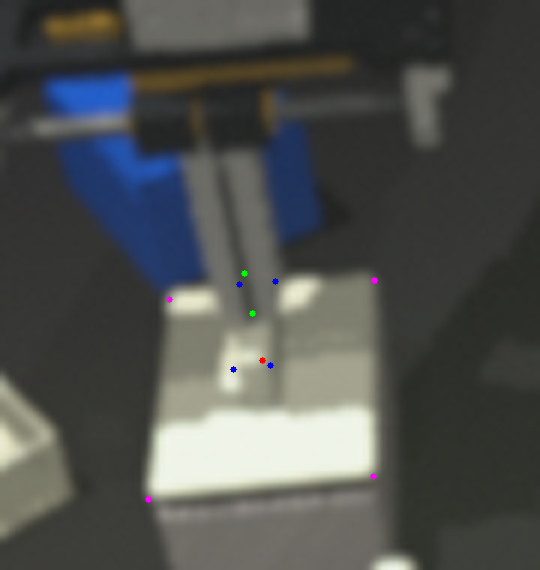

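The overlay puts the visible finger end at about (255,318), near the projected TCP at (252,313) and well short of the nominal tip at (262,360). It seems the closed fingers reach less far than stated. I'll find contact by feel.

Call:
apply_moves([
  [255,0,0,-0.1,0,0,0],
  [255,0,0,-0.1,0,0,0],
  [255,0,0,-0.1,0,0,0],
  [255,0,0,0,0,0,0],
])

```text
time_s: 5.25
ee_pos: [0.4308, -0.2903, 0.1037]
eef_rot: [3.141, -0.001, -0.281]
force: [-2.7, 1.9, 7.5]
grip_width: 0.0002
grip_force: 4.2
```

Call:
apply_moves([
  [255,0,0,-0.1,0,0,0],
  [255,0,0,-0.1,0,0,0],
  [255,0,0,-0.1,0,0,0],
  [255,0,0,0,0,0,0],
])

```text
time_s: 5.65
ee_pos: [0.4308, -0.2903, 0.1007]
eef_rot: [3.141, -0.001, -0.281]
force: [-2.4, 1.6, 7.9]
grip_width: 0.0003
grip_force: 4.3
```

Call:
apply_moves([
  [255,0,0,-0.1,0,0,0],
  [255,0,0,-0.1,0,0,0],
  [255,0,0,-0.1,0,0,0],
  [255,0,0,-0.1,0,0,0],
  [255,0,0,0,0,0,0],
])

```text
time_s: 6.15
ee_pos: [0.4312, -0.2906, 0.0993]
eef_rot: [3.141, -0.002, -0.281]
force: [-12.4, 10.1, 39.4]
grip_width: 0.0006
grip_force: 19.6
```

Call:
apply_moves([
  [255,0,0,3,0,0,0],
  [255,0,4,0.6,0,0,0.13],
  [255,0,4,0,0,0,0.13],
  [255,0,4,0,0,0,0.13],
  [255,0,4,0,0,0,0.13],
  [255,0,4,0,0,0,0.126],
  [255,0,0.95,-1.0,0,0,0],
  [255,0,0,-1.2,0,0,0],
  [255,0,0,0,0,0,0],
])

```text
time_s: 7.05
ee_pos: [0.43, -0.0812, 0.1083]
eef_rot: [-3.14, 0.002, 0.363]
force: [-0.6, -0.9, 0.1]
grip_width: 0.0008
grip_force: 0.0
```

```bash
python3 - <<'E'
from tubs import *
c=cam('top')
for l in lids(c,thr=185): 
    if 250<l[0][0]<430: print(l)
print(ctrl.get_obs()['ee_pos'])
E
```

```text
(array([395., 227.]), 431, -289, 83, 115, 74.0, 1181)
(array([394., 165.]), 602, -286, 83, 71, 70.6, 690)
(array([319., 155.]), 628, -75, 106, 83, 19.1, 1026)
(array([281., 136.]), 684, 33, 58, 81, 82.2, 526)
[ 0.43028048 -0.08152105  0.10906277]
```

Call:
apply_moves([
  [255,0,0,-0.15,0,0,0],
  [255,0,0,-0.15,0,0,0],
  [255,0,0,-0.15,0,0,0],
  [255,0,0,-0.15,0,0,0],
  [255,0,0,-0.15,0,0,0],
  [255,0,0,-0.15,0,0,0],
  [255,0,0,0,0,0,0],
])

```text
time_s: 7.8
ee_pos: [0.4309, -0.0815, 0.1016]
eef_rot: [3.141, -0.0, 0.364]
force: [-1.7, -0.8, 6.8]
grip_width: 0.0007
grip_force: 3.5
```

Call:
apply_moves([
  [255,0,0,-0.1,0,0,0],
  [255,0,0,-0.1,0,0,0],
  [255,0,0,-0.1,0,0,0],
  [255,0,0,-0.1,0,0,0],
  [255,0,0,0,0,0,0],
])

```text
time_s: 8.3
ee_pos: [0.4312, -0.0815, 0.0993]
eef_rot: [3.14, -0.001, 0.364]
force: [-14.2, 1.1, 33.7]
grip_width: 0.0004
grip_force: 17.4
```

Call:
apply_moves([
  [255,0,0,3,0,0,0],
  [255,4,0.2,0.6,0,0,-0.03],
  [255,4,0.2,0,0,0,0],
  [255,4,0.1,0,0,0,0],
  [255,4,0.1,0,0,0,0],
  [255,3.7,0,0,0,0,0],
  [255,0,0,-1.0,0,0,0],
  [255,0,0,-1.2,0,0,0],
  [255,0,0,-0.2,0,0,0],
  [255,0,0,0,0,0,0],
])

```text
time_s: 9.3
ee_pos: [0.6268, -0.0749, 0.1087]
eef_rot: [-3.141, 0.001, 0.334]
force: [-0.6, -0.0, 0.5]
grip_width: 0.0004
grip_force: 0.0
```

Call:
apply_moves([
  [255,0,0,-0.15,0,0,0],
  [255,0,0,-0.15,0,0,0],
  [255,0,0,-0.15,0,0,0],
  [255,0,0,-0.1,0,0,0],
  [255,0,0,-0.1,0,0,0],
  [255,0,0,-0.1,0,0,0],
  [255,0,0,0,0,0,0],
])

```text
time_s: 10.0
ee_pos: [0.6277, -0.0748, 0.1029]
eef_rot: [3.141, -0.001, 0.335]
force: [-3.1, 0.9, 9.1]
grip_width: 0.0005
grip_force: 4.5
```

Call:
apply_moves([
  [255,0,0,-0.1,0,0,0],
  [255,0,0,-0.1,0,0,0],
  [255,0,0,-0.1,0,0,0],
  [255,0,0,-0.1,0,0,0],
  [255,0,0,-0.1,0,0,0],
  [255,0,0,-0.1,0,0,0],
  [255,0,0,0,0,0,0],
])

```text
time_s: 10.7
ee_pos: [0.6281, -0.0748, 0.0995]
eef_rot: [3.14, -0.003, 0.335]
force: [-14.0, 2.5, 30.7]
grip_width: 0.0006
grip_force: 15.2
```

Call:
apply_moves([
  [255,0,0,3,0,0,0],
  [255,-0.5,-4,0.6,0,0,-0.14],
  [255,-0.5,-4,0,0,0,-0.14],
  [255,-0.5,-4,0,0,0,-0.14],
  [255,-0.5,-4,0,0,0,-0.14],
  [255,-0.6,-4,0,0,0,-0.115],
  [255,0,-1.1,-1.0,0,0,0],
  [255,0,0,-1.2,0,0,0],
  [255,0,0,-0.2,0,0,0],
  [255,0,0,0,0,0,0],
])

```text
time_s: 11.7
ee_pos: [0.6019, -0.2841, 0.1068]
eef_rot: [-3.141, 0.001, -0.337]
force: [-0.2, 0.9, 0.5]
grip_width: 0.0006
grip_force: 0.0
```

Call:
apply_moves([
  [255,0,0,-0.15,0,0,0],
  [255,0,0,-0.15,0,0,0],
  [255,0,0,-0.15,0,0,0],
  [255,0,0,-0.1,0,0,0],
  [255,0,0,-0.1,0,0,0],
  [255,0,0,-0.1,0,0,0],
  [255,0,0,0,0,0,0],
])

```text
time_s: 12.4
ee_pos: [0.6022, -0.2842, 0.1009]
eef_rot: [-3.141, -0.0, -0.338]
force: [-2.2, 4.0, 8.7]
grip_width: 0.0007
grip_force: 4.5
```

Call:
apply_moves([
  [255,0,0,-0.1,0,0,0],
  [255,0,0,-0.1,0,0,0],
  [255,0,0,-0.1,0,0,0],
  [255,0,0,-0.1,0,0,0],
  [255,0,0,0,0,0,0],
])

```text
time_s: 12.9
ee_pos: [0.6028, -0.2845, 0.0996]
eef_rot: [-3.141, -0.003, -0.338]
force: [-9.1, 7.6, 27.7]
grip_width: 0.0003
grip_force: 14.2
```

Call:
apply_moves([
  [76,0,0,4,0,0,0.14],
  [76,0,0,4,0,0,0.14],
  [76,0,2.2,0.5,0,0,0.145],
  [76,0,3,0,0,0,0.145],
  [76,0.5,3,0,0,0,0.145],
  [76,0.5,3,0,0,0,0.145],
  [76,0.5,3,0,0,0,0.145],
  [76,0.5,3,0,0,0,0.145],
  [76,0.5,3,0,0,0,0.145],
  [76,0,0,0,0,0,0.145],
])

```text
time_s: 13.9
ee_pos: [0.6269, -0.0793, 0.1807]
eef_rot: [-3.141, -0.001, 1.111]
force: [0.2, -0.1, 0.6]
grip_width: 0.0658
grip_force: 0.0
```

Call:
apply_moves([
  [76,0,0.7,0,0,0,0.145],
  [76,0,0,0,0,0,0.145],
  [76,0,0,0,0,0,0.145],
  [76,0,0,0,0,0,0.145],
  [76,0,0,0,0,0,0.145],
  [76,0,0,0,0,0,0.077],
  [76,0,0,0,0,0,0],
])

```text
time_s: 14.6
ee_pos: [0.6265, -0.0757, 0.1806]
eef_rot: [-3.141, -0.0, 1.904]
force: [-0.5, 0.3, -0.9]
grip_width: 0.0658
grip_force: 0.0
```

```bash
python3 - <<'E'
from tubs import *
print(ctrl.get_obs()['qpos'].round(2))
c=cam('top')
for l in lids(c,thr=185,z=.068): 
    if 250<l[0][0]<430: print(l)
c=cam('wrist','w4.png')
E
```

```text
[-0.18  0.5   1.3   0.    1.34 -0.51]
(array([395., 227.]), 431, -290, 83, 116, 74.0, 1190)
(array([394., 166.]), 602, -285, 83, 72, 70.5, 690)
```

View pics/w4.png

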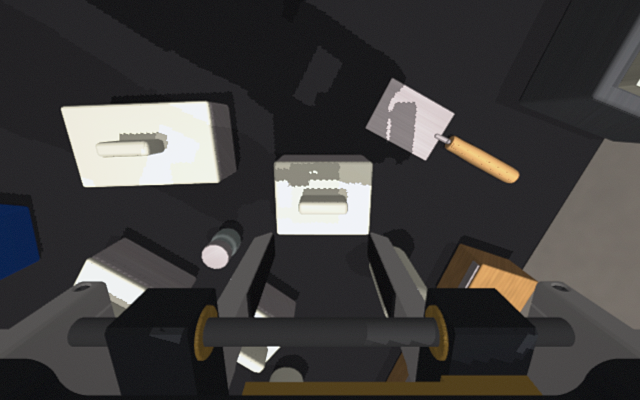

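The fingers end at about (272,236) and (369,236), straddling C, whose rib is centred at (323,205). The inner gap in pixels again fits a tip at about TCP height, so I'll grasp with the TCP about 8 mm above the lid face.

Call:
apply_moves([
  [76,0,0.25,-3,0,0,0],
  [76,0,0,-3,0,0,0],
  [76,0,0,-2,0,0,0],
  [76,0,0,-1.4,0,0,0],
  [76,0,0,-0.5,0,0,0],
  [76,0,0,-0.5,0,0,0],
  [76,0,0,0,0,0,0],
], grip_force=35)

```text
time_s: 15.4
ee_pos: [0.6268, -0.0742, 0.0772]
eef_rot: [3.141, 0.0, 1.901]
force: [0.3, -0.4, -0.3]
grip_width: 0.0662
grip_force: 0.0
```

Call:
apply_moves([
  [150,0,0,0,0,0,0],
  [150,0,0,0,0,0,0],
  [150,0,0,0,0,0,0],
  [150,0,0,0,0,0,0],
  [150,0,0,1,0,0,0],
  [150,0,0,2,0,0,0],
  [150,0,0,0,0,0,0],
], grip_force=50)

```text
time_s: 16.1
ee_pos: [0.6276, -0.0744, 0.1095]
eef_rot: [3.139, 0.002, 1.902]
force: [1.2, -0.2, -2.8]
grip_width: 0.0498
grip_force: 50.0
```

Call:
apply_moves([
  [150,0,0,4,0,0,0],
  [150,-2,0,4,0,0,0],
  [150,-4,0,4,0,0,0],
  [150,-4,1,1,0,0,0.1],
  [150,-2.8,3,0,0,0,0.14],
  [150,0,4,0,0,0,0.14],
  [150,0,4,0,0,0,0.14],
  [150,0,4,0,0,0,0.14],
  [150,0,4,0,0,0,0.14],
  [150,0,4,0,0,0,0.14],
])

```text
time_s: 17.1
ee_pos: [0.5023, 0.1664, 0.2323]
eef_rot: [-3.139, -0.001, 2.847]
force: [0.7, 0.1, 0.2]
grip_width: 0.0418
grip_force: 0.0
```

Call:
apply_moves([
  [150,0,3.8,0,0,0,0.14],
  [150,0,0,0,0,0,0.014],
  [150,0,0,0,0,0,0],
])

```text
time_s: 17.4
ee_pos: [0.5031, 0.2041, 0.2319]
eef_rot: [-3.141, -0.0, 2.996]
force: [0.9, -0.4, 0.7]
grip_width: 0.0384
grip_force: 0.0
```

```bash
python3 - <<'E'
from h import *
o=ctrl.get_obs();print(o['ee_pos'],o['eef_rot'],o['grip_width'],o['grip_force'],o['force'])
c=cam('wrist','w5.png')
E
```

```text
[0.50308397 0.20410329 0.23187621] [-3.14116294e+00 -4.46708757e-04  2.99634027e+00] 0.03836685678960271 0.0 [ 0.94397321 -0.41939834  0.68226206]
```

View pics/w5.png

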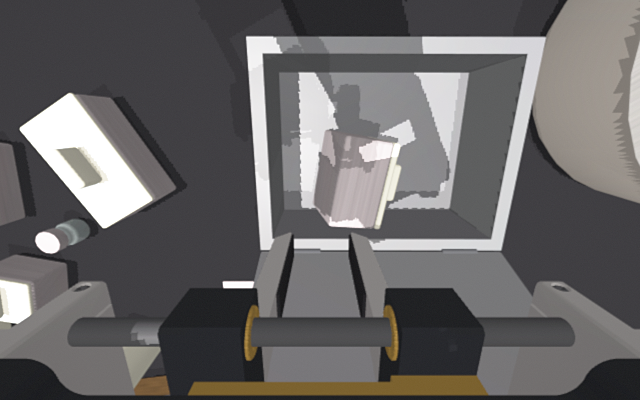

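The grip slackened on the way: tub C fell into the carrier and lies on its side. Its body spans about (315–400, 130–228) and its lid faces image right, which is +y. I'll back off and look from outside.

Call:
apply_moves([
  [76,0,-2,4,0,0,0],
  [76,0,-5,2,0,0,0],
  [76,-1,-5,0,0,0,0],
  [76,-1,-5,0,0,0,0],
  [76,-1,-5,0,0,0,0],
  [76,0,-3,0,0,0,0],
  [76,0,0,0,0,0,0],
])

```text
time_s: 18.15
ee_pos: [0.4732, -0.0437, 0.291]
eef_rot: [-3.141, 0.001, 2.989]
force: [-0.4, 1.3, -0.3]
grip_width: 0.0661
grip_force: 0.0
```

```bash
python3 - <<'E'
from tubs import *
t=cam('top'); 
for l in lids(t,thr=185,z=.068): print(l)
s=cam('scene')
a=cv2.resize(t['img'][140:280,110:270,::-1],(560,490),interpolation=cv2.INTER_CUBIC)[:, :400]
b=cv2.resize(s['img'][90:230,350:480,::-1],(400,431),interpolation=cv2.INTER_CUBIC)
m=np.zeros((490,800,3),np.uint8);m[:,:400]=a;m[:431,400:]=b
cv2.imwrite('pics/m1.png',m)
E
```

```text
(array([448., 250.]), 369, -434, 79, 119, 19.9, 1180)
(array([395., 226.]), 431, -289, 83, 115, 74.0, 1183)
(array([563., 220.]), 457, -751, 209, 275, 0.2, 7424)
(array([203., 201.]), 496, 252, 89, 105, 72.3, 960)
(array([ 39., 224.]), 429, 684, 359, 269, 5.7, 10175)
(array([394., 166.]), 602, -285, 83, 71, 70.1, 680)
(array([281., 136.]), 685, 33, 58, 82, 82.2, 526)
(array([179.,  68.]), 877, 330, 179, 416, 0.5, 6192)
```

View pics/m1.png

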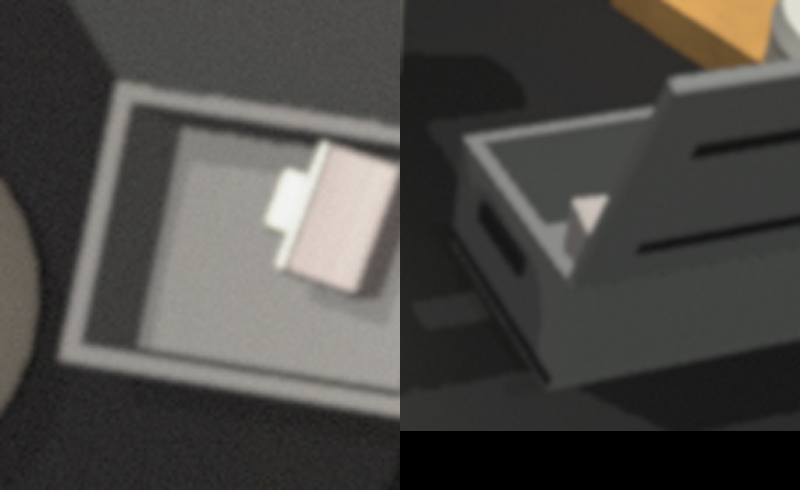

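In the left panel (scale 3.5, offset (110,140)) tub C lies on its long side. Its lid edge runs (323,145)–(280,268) and the rib points +y at about (285,205). The far edge runs (398,160)–(358,292).

Plan: grip it across its thickness and slide it to the carrier's middle. Then take the rib by its ends with a light grip, so that the tub swings upright when lifted.

```bash
python3 - <<'E'
from h import *
t=cam('top'); q=np.array([(323,145),(280,268),(358,292),(398,162)])/3.5+[110,140]
w=pt(t,q,.098)[:,:2]; print(w.round(3),w.mean(0).round(3))
for i in range(4):
    d=w[(i+1)%4]-w[i];print(np.linalg.norm(d).round(3),np.degrees(np.arctan2(d[1],d[0])).round(1))
c0=np.array([.462,.277]);print('uv',(w.mean(0)-c0)@[.990,-.143],(w.mean(0)-c0)@[.143,.990])
E
```

```text
[[0.546 0.245]
 [0.448 0.274]
 [0.43  0.213]
 [0.533 0.185]] [0.489 0.229]
0.102 163.2
0.064 -106.1
0.106 -14.9
0.061 77.9
uv 0.03381023388069461 -0.04317306906446729
```

Call:
apply_moves([
  [0,0.2,4,0,0,0,-0.118],
  [0,0.2,4,0,0,0,0],
  [0,0.2,4,0,0,0,0],
  [0,0.2,4,0,0,0,0],
  [0,0.2,4,0,0,0,0],
  [0,0.3,4,0,0,0,0],
  [0,0.3,3.3,-4,0,0,0],
  [0,0,0,-4,0,0,0],
  [0,0,0,-3,0,0,0],
  [0,0,0,0,0,0,0],
], grip_force=30)

```text
time_s: 19.3
ee_pos: [0.4877, 0.2325, 0.1786]
eef_rot: [-3.138, -0.005, 2.879]
force: [-0.4, 0.3, 0.9]
grip_width: 0.094
grip_force: 0.0
```

```bash
python3 - <<'E'
from h import *
print(ctrl.get_obs()['ee_pos'])
c=cam('wrist','w6.png')
E
```

```text
[0.48771614 0.23245758 0.17862652]
```

View pics/w6.png

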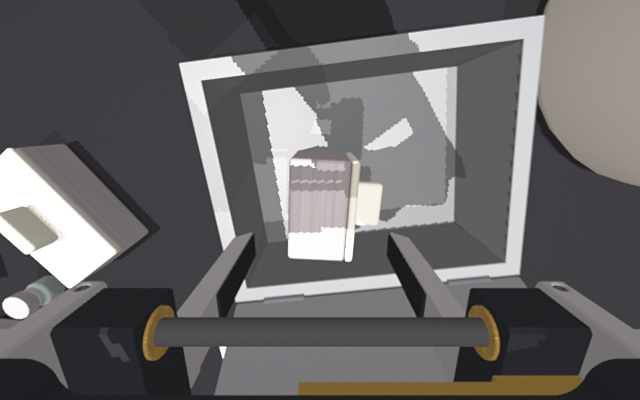

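The wrist view shows the tub's top face at cols 288–352, rows 155–260, centred between the open fingers at cols 252 and 390. The lid sits tight, and the rib is at (370,204). I'll descend and grip.

Call:
apply_moves([
  [0,0,0,-4,0,0,0],
  [0,0,0,-4,0,0,0],
  [0,0,0,-1.5,0,0,0],
  [0,0,0,-0.5,0,0,0],
  [110,0,0,0,0,0,0],
  [110,0,0,0,0,0,0],
  [110,0,0,0,0,0,0],
  [110,0,0,0,0,0,0],
], grip_force=30)

```text
time_s: 20.15
ee_pos: [0.4903, 0.2323, 0.0836]
eef_rot: [3.14, 0.002, 2.878]
force: [-1.3, -1.0, 5.9]
grip_width: 0.0677
grip_force: 29.8
```

Call:
apply_moves([
  [110,0,0,0.8,0,0,0],
  [110,0,0,0.7,0,0,0],
  [110,-0.9,1.5,0,0,0,0.064],
  [110,-0.9,1.5,0,0,0,0.064],
  [110,-1,1.5,0,0,0,0],
  [110,0,0,-0.7,0,0,0],
  [110,0,0,-0.6,0,0,0],
  [110,0,0,0,0,0,0],
])

```text
time_s: 20.95
ee_pos: [0.4619, 0.2764, 0.0837]
eef_rot: [-3.141, -0.001, 3.005]
force: [0.3, -0.5, -4.0]
grip_width: 0.0676
grip_force: 29.8
```

Call:
apply_moves([
  [0,0,0,-0.15,0,0,0],
  [0,0,0,0,0,0,0],
  [0,0,0,0,0,0,0],
  [0,0,0,3,0,0,0],
  [0,0,0,4,0,0,0],
  [76,0.2,1.5,1,0,0,-0.145],
  [76,0.2,1.5,0,0,0,-0.145],
  [76,0.2,1.5,0,0,0,-0.145],
  [76,0.1,0.5,0,0,0,-0.145],
  [76,0,0,0,0,0,-0.145],
])

```text
time_s: 21.95
ee_pos: [0.4689, 0.3277, 0.163]
eef_rot: [3.141, 0.0, 2.275]
force: [0.3, 0.2, 0.2]
grip_width: 0.0666
grip_force: 0.0
```

Call:
apply_moves([
  [76,0,0,0,0,0,-0.145],
  [76,0,0,0,0,0,-0.145],
  [76,0,0,0,0,0,-0.145],
  [76,0,0,0,0,0,-0.145],
  [76,0,0,0,0,0,-0.145],
  [76,0,0,0,0,0,-0.121],
  [76,0,0,0,0,0,0],
])

```text
time_s: 22.65
ee_pos: [0.4689, 0.327, 0.1631]
eef_rot: [3.141, -0.0, 1.433]
force: [-0.9, 0.5, -0.1]
grip_width: 0.0662
grip_force: 0.0
```

```bash
python3 - <<'E'
from h import *
o=ctrl.get_obs();print(o['ee_pos'],o['eef_rot'],o['grip_width'])
c=cam('wrist','w7.png')
h=cv2.cvtColor(c['img'],cv2.COLOR_RGB2HSV); print(c['img'][150:240,320].mean(1)[::6].round())
E
```

```text
[0.46891248 0.32700415 0.16307414] [ 3.14132501e+00 -2.10048971e-04  1.43277402e+00] 0.06615569709616771
[156. 156. 155. 255. 153. 152. 117. 255. 255. 255. 255. 206. 172. 172.
 255.]
```

View pics/w7.png

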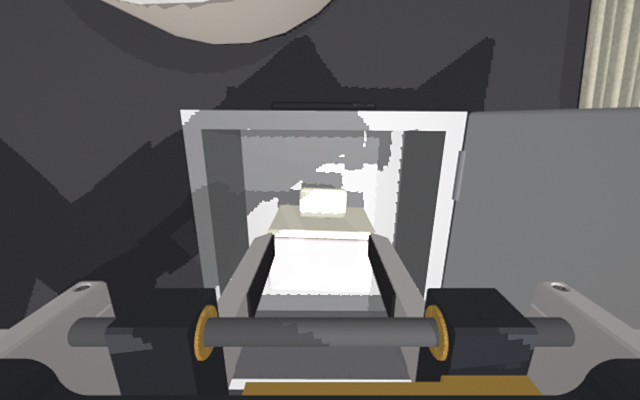

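The rib is visible at cols 300–347, rows 187–216, centred between the fingers (cols 275 and 370), and the tub stands lined up with the carrier. I'll descend and take the rib lightly.

Call:
apply_moves([
  [76,0,0,-3,0,0,0],
  [76,0,0,-3,0,0,0],
  [76,0,0,-2.5,0,0,0],
  [76,0,0,-1.5,0,0,0],
  [76,0,0,-1,0,0,0],
  [76,0,0,0,0,0,0],
])

```text
time_s: 23.3
ee_pos: [0.4686, 0.3269, 0.0522]
eef_rot: [-3.141, 0.001, 1.436]
force: [-0.1, 0.2, 0.7]
grip_width: 0.0657
grip_force: 0.0
```

Call:
apply_moves([
  [150,0,0,0,0,0,0],
  [150,0,0,0,0,0,0],
  [150,0,0,0,0,0,0],
  [150,0,0,0,0,0,0],
], grip_force=10)

```text
time_s: 23.7
ee_pos: [0.4694, 0.3274, 0.054]
eef_rot: [3.14, -0.001, 1.435]
force: [0.9, 0.6, 5.8]
grip_width: 0.0499
grip_force: 10.0
```

Call:
apply_moves([
  [150,0,0,0.8,0,0,0],
  [150,0,0,0.8,0,0,0],
  [150,0,0,0.8,0,0,0],
  [150,0,0,0.8,0,0,0],
  [150,0,0,0.8,0,0,0],
  [150,0,0,0.8,0,0,0],
  [150,0,0,0.6,0,0,0],
  [150,0,0,0.6,0,0,0],
  [150,0,0,0,0,0,0],
  [150,0,0,0,0,0,0],
])

```text
time_s: 24.7
ee_pos: [0.4687, 0.327, 0.1127]
eef_rot: [-3.141, 0.0, 1.435]
force: [-0.4, 0.2, -3.4]
grip_width: 0.0499
grip_force: 10.0
```

```bash
python3 - <<'E'
from h import *
c=cam('wrist','w8.png'); s=cam('scene')
a=c['img'][90:300,180:460,::-1]; b=s['img'][90:230,350:490,::-1]
cv2.imwrite('pics/m2.png',np.hstack([cv2.resize(a,(440,330)),cv2.resize(b,(330,330),interpolation=cv2.INTER_CUBIC)]))
E
```

```text
(no output)
```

View pics/m2.png

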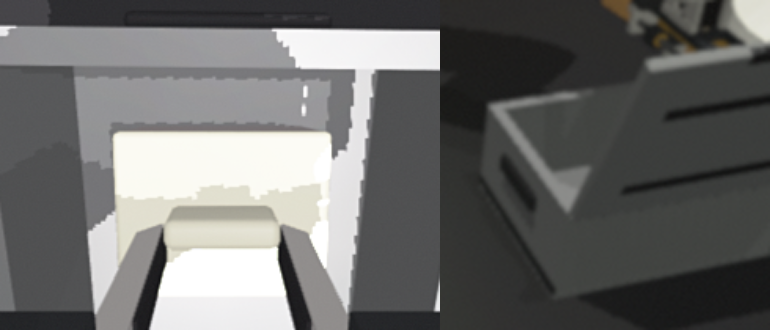

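C now hangs upright from the fingers: its lid is flat, with the rib between the pads. I'll grip it firmly, turn it 90° and set it on the floor in the +x row.

Call:
apply_moves([
  [150,0,0,0,0,0,0],
  [150,0,0,0,0,0,0.145],
  [150,0,0,0,0,0,0.145],
  [150,0,0,0,0,0,0.145],
  [150,0,0,0,0,0,0.145],
  [150,0,0,0,0,0,0.145],
  [150,0,0,0,0,0,0.145],
  [150,0,0,0,0,0,0.145],
  [150,0,0,0,0,0,0.145],
  [150,0,0,0,0,0,0.145],
], grip_force=40)

```text
time_s: 25.8
ee_pos: [0.4687, 0.327, 0.1126]
eef_rot: [-3.141, -0.0, 2.746]
force: [0.3, 0.7, -2.9]
grip_width: 0.0492
grip_force: 40.0
```

Call:
apply_moves([
  [150,1,0.2,0,0,0,0.145],
  [150,1.5,0.3,0,0,0,0.113],
  [150,1.5,0.3,0,0,0,0],
  [150,1,0.1,0,0,0,0],
  [150,0,0,-0.5,0,0,0],
  [150,0,0,-0.3,0,0,0],
  [150,0,0,0,0,0,0],
])

```text
time_s: 26.5
ee_pos: [0.5189, 0.3359, 0.1052]
eef_rot: [3.141, 0.001, 2.998]
force: [1.5, -1.9, 2.9]
grip_width: 0.0491
grip_force: 40.0
```

Call:
apply_moves([
  [150,0,0,-0.1,0,0,0],
  [150,0,0,-0.1,0,0,0],
  [150,0,0,-0.1,0,0,0],
  [150,0,0,0,0,0,0],
])

```text
time_s: 26.9
ee_pos: [0.5204, 0.3358, 0.1045]
eef_rot: [3.14, 0.005, 2.997]
force: [5.3, -5.7, 17.1]
grip_width: 0.0492
grip_force: 40.0
```

```bash
python3 - <<'E'
from h import *
c=cam('wrist','w9.png'); t=cam('top','t9.png')
h=c['img'][:,:,::-1]; o=ctrl.get_obs(); print(o['force'],o['moment'])
a=h[90:330,200:460]; b=t['img'][130:280,100:270,::-1]
cv2.imwrite('pics/m3.png',np.hstack([cv2.resize(a,(433,400)),cv2.resize(b,(367,400),interpolation=cv2.INTER_CUBIC)]))
E
```

```text
[ 5.44562915 -6.39864386 16.83382786] [-1.45912154 -0.93836395  0.08161541]
```

Call:
apply_moves([
  [150,0,0,0.2,0,0,0],
  [76,0,0,0,0,0,0],
  [76,0,0,0,0,0,0],
  [76,0,0,4,0,0,0],
  [76,0,0,4,0,0,0],
  [76,0,0,4,0,0,0],
  [76,0,-4,0,0,0,0],
  [76,-1,-5,0,0,0,0],
  [76,-1,-5,0,0,0,0],
  [76,-1,-4,0,0,0,0],
])

```text
time_s: 28.0
ee_pos: [0.4881, 0.1562, 0.2235]
eef_rot: [-3.141, -0.001, 2.998]
force: [0.9, 0.2, -0.1]
grip_width: 0.0661
grip_force: 0.0
```

```bash
cat > ck.py <<'E'
from tubs import *
t=cam('top'); c0=np.array([.462,.277])
o=ctrl.get_obs();print('ee',np.round(o['ee_pos'],4),np.round(o['eef_rot'],3),o['grip_width'])
for z in (.068,.082):
  for l in lids(t,thr=185,z=z):
    if (z<.08 and 300<l[0][0]<430) or (z>.08 and 120<l[0][0]<250 and l[0][1]>150):
        d=np.array(l[1:3])/1000-c0; print(z,l,'uv',(d@[.990,-.143]).round(3),(d@[.143,.990]).round(3))
E
python3 ck.py
```

```text
ee [0.4873 0.1524 0.2237] [-3.140e+00 -1.000e-03  2.996e+00] 0.06580358713948084
0.068 (array([395., 226.]), 431, -289, 83, 115, 74.0, 1179) uv 0.05 -0.565
0.068 (array([320., 226.]), 431, -81, 149, 83, 20.9, 1522) uv 0.021 -0.359
0.068 (array([394., 166.]), 602, -285, 83, 71, 69.9, 680) uv 0.219 -0.536
```

Call:
apply_moves([
  [76,0,-4.5,0,0,0,-0.14],
  [76,-0.5,-4.5,0,0,0,-0.14],
  [76,-0.5,-4.5,0,0,0,-0.14],
  [76,-0.5,-4.5,0,0,0,-0.14],
  [76,-0.5,-4.5,0,0,0,-0.14],
  [76,-0.5,-4.5,0,0,0,-0.14],
  [76,-0.5,-4.5,0,0,0,-0.14],
  [76,-0.5,-4.5,0,0,0,-0.14],
  [76,-0.5,-4.5,0,0,0,-0.14],
  [76,-0.5,-3.5,0,0,0,-0.14],
])

```text
time_s: 29.05
ee_pos: [0.4435, -0.2839, 0.2235]
eef_rot: [-3.141, -0.0, 1.591]
force: [1.5, 1.2, -0.3]
grip_width: 0.0662
grip_force: 0.0
```

Call:
apply_moves([
  [76,-0.5,0,0,0,0,-0.14],
  [76,0,0,0,0,0,-0.14],
  [76,0,0,0,0,0,-0.025],
  [76,0,0,0,0,0,0],
])

```text
time_s: 29.45
ee_pos: [0.4393, -0.2817, 0.2237]
eef_rot: [-3.141, -0.0, 1.296]
force: [-0.0, 0.2, 0.6]
grip_width: 0.0659
grip_force: 0.0
```

```bash
sed -i 's/thr=185,z=z/thr=TH,z=z/; s/^t=cam/import sys; TH=int(sys.argv[1]) if len(sys.argv)>1 else 185\nt=cam/' ck.py; python3 ck.py; python3 - <<'E'
from h import *
t=cam('top'); v=t['img'][150:265,125:250].max(2); print(v[::7,::8])
# B rib in wrist: bright blob between
E
```

```text
ee [ 0.4393 -0.2816  0.2238] [-3.141 -0.     1.297] 0.06602614371427329
0.068 (array([320., 225.]), 432, -80, 146, 83, 21.1, 1444) uv 0.021 -0.358
0.068 (array([394., 166.]), 602, -285, 83, 72, 70.1, 688) uv 0.219 -0.536
0.082 (array([172., 191.]), 522, 335, 107, 84, 82.1, 1064) uv 0.051 0.066
[[ 45  44  76  75  75  79  75  78  77  79  79  80  81  75  71  49]
 [ 45  45  70  75  81  79  78  76  78  77  76  79  77  79  76  46]
 [ 41  45  55 129  89  80  78  76  79  73  79  81  80  78  79  46]
 [ 43  39 101  67  89 126 152 154 145 118  82  79  76  80  79  47]
 [ 43  44 144  65 243 244 241 235 189  59 106 145 161 149 136  55]
 [ 41  42 155  61 244 240 243 245 244  95 138 128  83  59 119  66]
 [ 44  44 145  63 244 223 203 241 237 114 151 142 138 141 157  62]
 [ 43  51 105  85 245 245 245 245 203 133 159 163 163 162 165  62]
 [ 41  79  69  67 125 121 179 232 121 148 163 164 166 165 161  47]
 [ 41 133  62  62 142 157 144 141 139 159 163 162 164 164 132  44]
 [ 36 153  67  60 152 158 157 157 163 162 159 163 167 150  90  39]
 [ 36 150  66  67 153 157 157 157 162 163 165 164 164 158  58  37]
 [ 40 128  65  87 155 158 156 159 162 160 162 162 165 159  51  35]
 [ 56 153 152 126 102 133 155 160 159 162 160 163 166 166  62  40]
 [ 41  39  39  47  94 135 154 159 142 109 125 156 164 162  62  45]
 [ 37  44  38  40  38  39  38  37  48  78 129 159 164 143  48  44]
 [ 37  40  46  42  42  45  43  46  45  42  41  41  41  41  42  43]]
```

C is upright and lined up at (u,v) = (51,66) mm. Next is B.

Call:
apply_moves([
  [76,-0.8,-0.75,-3,0,0,0],
  [76,0,0,-3.5,0,0,0],
  [76,0,0,-3.5,0,0,0],
  [76,0,0,-2.5,0,0,0],
  [76,0,0,-1.2,0,0,0],
  [76,0,0,-0.6,0,0,0],
  [76,0,0,0,0,0,0],
])

```text
time_s: 30.25
ee_pos: [0.4314, -0.2895, 0.0811]
eef_rot: [3.141, 0.0, 1.294]
force: [-0.1, 0.4, 0.2]
grip_width: 0.0662
grip_force: 0.0
```

Call:
apply_moves([
  [150,0,0,0,0,0,0],
  [150,0,0,0,0,0,0],
  [150,0,0,0,0,0,0],
  [150,0,0,0,0,0,0],
  [150,0,0,0,0,0,0],
  [150,0,0,1,0,0,0],
  [150,0,0,2,0,0,0],
  [150,0,0,0,0,0,0],
], grip_force=55)

```text
time_s: 31.05
ee_pos: [0.432, -0.2901, 0.1132]
eef_rot: [3.138, 0.001, 1.293]
force: [0.9, -0.9, -3.5]
grip_width: 0.0494
grip_force: 55.0
```

Call:
apply_moves([
  [150,0,0,4,0,0,0],
  [150,0,0,4,0,0,0.1],
  [150,0,3,4,0,0,0.14],
  [150,0,4,0.2,0,0,0.14],
  [150,0,4,0,0,0,0.14],
  [150,0,4,0,0,0,0.14],
  [150,0,4,0,0,0,0.14],
  [150,0,4,0,0,0,0.14],
  [150,0,4,0,0,0,0.14],
  [150,0,4,0,0,0,0.14],
])

```text
time_s: 32.05
ee_pos: [0.4307, 0.0221, 0.2324]
eef_rot: [-3.141, -0.0, 2.518]
force: [0.7, 0.4, -4.4]
grip_width: 0.0494
grip_force: 55.0
```

Call:
apply_moves([
  [150,0,3,0,0,0,0.14],
  [150,0.5,3,0,0,0,0.14],
  [150,1,3,0,0,0,0.14],
  [150,1.5,3,0,0,0,0.065],
  [150,2,4,0,0,0,0],
  [150,1.8,3,0,0,0,0],
  [150,0,0,0,0,0,0],
])

```text
time_s: 32.75
ee_pos: [0.4998, 0.2133, 0.2312]
eef_rot: [-3.141, -0.002, 3.0]
force: [-0.0, -0.2, -3.3]
grip_width: 0.0498
grip_force: 55.0
```

Call:
apply_moves([
  [150,0,-0.3,-3,0,0,0],
  [150,0,0,-3,0,0,0],
  [150,0,0,-3,0,0,0],
  [150,0,0,-2.5,0,0,0],
  [150,0,0,-1.2,0,0,0],
  [150,0,0,-0.5,0,0,0],
  [150,0,0,0,0,0,0],
])

```text
time_s: 33.45
ee_pos: [0.4988, 0.2072, 0.1005]
eef_rot: [-3.141, -0.001, 2.998]
force: [-0.2, 1.5, -4.2]
grip_width: 0.0494
grip_force: 55.0
```

Call:
apply_moves([
  [150,0,0,-0.3,0,0,0],
  [150,0,0,-0.2,0,0,0],
  [150,0,0,-0.1,0,0,0],
  [150,0,0,0,0,0,0],
])

```text
time_s: 33.85
ee_pos: [0.4994, 0.2072, 0.0959]
eef_rot: [-3.141, 0.001, 2.998]
force: [-3.5, -2.9, 4.1]
grip_width: 0.0494
grip_force: 55.0
```

Call:
apply_moves([
  [76,0,0,0.1,0,0,0],
  [76,0,0,0,0,0,0],
  [76,0,0,3,0,0,0],
  [76,0,0,4,0,0,0],
  [76,0,-2,4,0,0,0],
  [146,-1,-4.5,1,0,0,0.1],
  [146,-1.5,-4.5,0,0,0,0.1],
  [146,-1.5,-4.5,0,0,0,0.1],
  [146,-1,-4.5,0,0,0,0.1],
  [146,-1,-4.5,0,0,0,0.108],
])

```text
time_s: 34.85
ee_pos: [0.4385, -0.0391, 0.2163]
eef_rot: [-3.141, 0.001, -2.773]
force: [0.7, 0.4, 0.0]
grip_width: 0.0402
grip_force: 0.0
```

Call:
apply_moves([
  [146,-0.5,-4,0,0,0,0],
  [146,0,0,0,0,0,0],
])

```text
time_s: 35.05
ee_pos: [0.4337, -0.081, 0.2162]
eef_rot: [-3.14, 0.001, -2.782]
force: [-0.1, 0.6, 0.1]
grip_width: 0.0401
grip_force: 0.0
```

```bash
python3 ck.py;python3 - <<'E'
from tubs import *
c=cam('wrist')
for l in lids(c,thr=200,z=.068): print(l)
E
```

```text
ee [ 0.434  -0.0791  0.2162] [-3.141e+00  1.000e-03 -2.781e+00] 0.04029760929763824
0.068 (array([394., 166.]), 601, -285, 83, 71, 69.9, 678) uv 0.218 -0.537
0.082 (array([215., 199.]), 500, 211, 109, 84, 81.7, 1096) uv 0.047 -0.06
0.082 (array([172., 190.]), 522, 334, 106, 83, 81.8, 1056) uv 0.051 0.065
(array([325., 354.]), 669, 17, 38, 65, 20.7, 534)
(array([516., 300.]), 481, 232, 53, 37, 82.8, 690)
(array([127., 255.]), 610, -289, 82, 93, 70.3, 3062)
(array([316., 189.]), 429, -82, 148, 82, 20.7, 5124)
(array([49., 35.]), 374, -412, 59, 111, 20.7, 5382)
```

Call:
apply_moves([
  [146,-0.35,-0.2,-3,0,0,0],
  [146,0,0,-3.5,0,0,0],
  [146,0,0,-3.5,0,0,0],
  [146,0,0,-2.2,0,0,0],
  [146,0,0,-1.2,0,0,0],
  [146,0,0,-0.4,0,0,0],
  [146,0,0,0,0,0,0],
])

```text
time_s: 35.85
ee_pos: [0.4311, -0.0791, 0.0782]
eef_rot: [-3.141, 0.0, -2.777]
force: [0.0, -0.4, 0.6]
grip_width: 0.0402
grip_force: 0.0
```

Call:
apply_moves([
  [255,0,0,0,0,0,0],
  [255,0,0,0,0,0,0],
  [255,0,0,0,0,0,0],
  [255,0,0,0,0,0,0],
  [255,0,0,0,0,0,0],
  [255,0,0,1,0,0,0],
  [255,0,0,2,0,0,0],
  [255,0,0,0,0,0,0],
])

```text
time_s: 36.65
ee_pos: [0.4316, -0.0797, 0.1099]
eef_rot: [-3.14, 0.003, -2.777]
force: [0.8, -1.3, -4.3]
grip_width: 0.0135
grip_force: 55.0
```

Call:
apply_moves([
  [255,0,0,4,0,0,0],
  [255,0,0,4,0,0,-0.14],
  [255,0,0,4,0,0,-0.14],
  [255,0,2,0.4,0,0,-0.14],
  [255,0,3,0,0,0,-0.14],
  [255,0,3,0,0,0,-0.14],
  [255,0,3,0,0,0,-0.14],
  [255,-0.3,3,0,0,0,-0.14],
  [255,-0.3,3,0,0,0,-0.14],
  [255,-0.3,3,0,0,0,-0.14],
])

```text
time_s: 37.65
ee_pos: [0.4211, 0.1217, 0.2312]
eef_rot: [-3.141, -0.0, 2.24]
force: [-0.2, 0.4, -3.7]
grip_width: 0.0136
grip_force: 55.0
```

Call:
apply_moves([
  [255,-0.5,3,0,0,0,-0.14],
  [255,-0.5,3,0,0,0,-0.14],
  [255,-0.4,3,0,0,0,-0.14],
  [255,0,2.9,0,0,0,-0.14],
  [255,0,0,0,0,0,-0.14],
  [255,0,0,0,0,0,-0.12],
  [255,0,0,0,0,0,0],
])

```text
time_s: 38.35
ee_pos: [0.4074, 0.2396, 0.2311]
eef_rot: [-3.141, 0.001, 1.424]
force: [-0.6, 0.5, -3.4]
grip_width: 0.014
grip_force: 55.0
```

Call:
apply_moves([
  [255,0,0,-3,0,0,0],
  [255,0,0,-3,0,0,0],
  [255,0,0,-3,0,0,0],
  [255,0,0,-2.5,0,0,0],
  [255,0,0,-1.2,0,0,0],
  [255,0,0,-0.5,0,0,0],
  [255,0,0,-0.3,0,0,0],
  [255,0,0,0,0,0,0],
])

```text
time_s: 39.15
ee_pos: [0.408, 0.2396, 0.0975]
eef_rot: [3.141, -0.001, 1.426]
force: [1.1, 0.3, -2.9]
grip_width: 0.0138
grip_force: 55.0
```

Call:
apply_moves([
  [255,0,0,-0.3,0,0,0],
  [255,0,0,-0.2,0,0,0],
  [255,0,0,-0.1,0,0,0],
  [255,0,0,0,0,0,0],
])

```text
time_s: 39.55
ee_pos: [0.4079, 0.2397, 0.092]
eef_rot: [3.141, -0.001, 1.426]
force: [-5.8, -1.3, 10.4]
grip_width: 0.0134
grip_force: 55.0
```

Call:
apply_moves([
  [146,0,0,0.1,0,0,0],
  [146,0,0,0,0,0,0],
  [146,0,0,4,0,0,0],
  [146,0,-1,4,0,0,0],
  [146,0,-3,4,0,0,0],
  [146,1,-4.5,0.5,0,0,0.137],
  [146,1,-4.5,0,0,0,0.137],
  [146,1,-4.5,0,0,0,0.137],
  [146,1.5,-4.5,0,0,0,0.137],
  [146,2,-4,0,0,0,0.137],
])

```text
time_s: 40.55
ee_pos: [0.4696, -0.0065, 0.217]
eef_rot: [3.141, 0.001, 2.068]
force: [1.3, -0.4, 0.2]
grip_width: 0.0402
grip_force: 0.0
```

Call:
apply_moves([
  [146,2,-4,0,0,0,0.137],
  [146,2,-4,0,0,0,0.137],
  [146,2,-4,0,0,0,0.137],
  [146,2,-4,0,0,0,0.137],
  [146,2,-4,0,0,0,0.137],
  [146,1.8,-4,0,0,0,0],
  [146,1,-3,0,0,0,0],
  [146,0,0,0,0,0,0],
])

```text
time_s: 41.35
ee_pos: [0.5976, -0.2781, 0.2153]
eef_rot: [-3.141, -0.001, 2.745]
force: [-0.5, -0.5, 0.2]
grip_width: 0.0401
grip_force: 0.0
```

```bash
python3 ck.py;python3 - <<'E'
from tubs import *
c=cam('wrist')
for l in lids(c,thr=200,z=.068): print(l)
E
```

```text
ee [ 0.5973 -0.2761  0.2155] [ 3.142e+00 -1.000e-03  2.746e+00] 0.040482967043170955
0.082 (array([207., 217.]), 455, 236, 146, 179, 81.6, 2810) uv -0.001 -0.042
0.082 (array([172., 190.]), 522, 334, 106, 83, 82.0, 1055) uv 0.051 0.065
(array([465., 277.]), 780, -145, 48, 59, 51.4, 964)
(array([315., 198.]), 601, -287, 84, 72, 69.2, 3570)
(array([145., 198.]), 520, -480, 92, 91, 67.4, 4132)
(array([554., 164.]), 675, -9, 54, 83, 82.1, 2765)
(array([99., 69.]), 381, -435, 82, 129, 20.1, 6492)
```

Call:
apply_moves([
  [146,0.35,-0.95,-3,0,0,0.045],
  [146,0,0,-3.5,0,0,0],
  [146,0,0,-3.5,0,0,0],
  [146,0,0,-2.2,0,0,0],
  [146,0,0,-1.0,0,0,0],
  [146,0,0,-0.4,0,0,0],
  [146,0,0,0,0,0,0],
])

```text
time_s: 42.15
ee_pos: [0.6013, -0.2839, 0.0814]
eef_rot: [-3.141, 0.001, 2.793]
force: [0.1, 0.1, -0.0]
grip_width: 0.0404
grip_force: 0.0
```

Call:
apply_moves([
  [255,0,0,0,0,0,0],
  [255,0,0,0,0,0,0],
  [255,0,0,0,0,0,0],
  [255,0,0,0,0,0,0],
  [255,0,0,0,0,0,0],
  [255,0,0,1,0,0,0],
  [255,0,0,2,0,0,0],
  [255,0,0,0,0,0,0],
])

```text
time_s: 42.95
ee_pos: [0.6019, -0.2845, 0.1132]
eef_rot: [-3.141, 0.004, 2.793]
force: [0.4, 0.0, -4.0]
grip_width: 0.0136
grip_force: 55.0
```

Call:
apply_moves([
  [255,0,0,4,0,0,0],
  [255,-2,2,4,0,0,0],
  [255,-2,3,4,0,0,0],
  [255,-2.5,3.5,0.3,0,0,-0.137],
  [255,-2.5,3.5,0,0,0,-0.137],
  [255,-2.5,3.5,0,0,0,-0.137],
  [255,-2.5,3.5,0,0,0,-0.137],
  [255,-2,4,0,0,0,-0.137],
  [255,-1.5,4,0,0,0,-0.137],
  [255,0,4,0,0,0,-0.137],
])

```text
time_s: 43.95
ee_pos: [0.4259, 0.0229, 0.2305]
eef_rot: [3.142, -0.0, 1.836]
force: [0.5, 0.0, -4.0]
grip_width: 0.0135
grip_force: 55.0
```

Call:
apply_moves([
  [255,0,4,0,0,0,-0.137],
  [255,0,4,0,0,0,-0.137],
  [255,0,4,0,0,0,-0.133],
  [255,0,4,0,0,0,0],
  [255,0,4,0,0,0,0],
  [255,0,4,0,0,0,0],
  [255,0,4,0,0,0,0],
  [255,0,4,0,0,0,0],
  [255,0,2,0,0,0,0],
  [255,0,0,0,0,0,0],
])

```text
time_s: 44.95
ee_pos: [0.427, 0.3597, 0.2294]
eef_rot: [-3.14, 0.001, 1.45]
force: [-0.6, -1.3, -4.0]
grip_width: 0.0137
grip_force: 55.0
```

Call:
apply_moves([
  [255,0,0.5,-2.5,0,0,-0.023],
  [255,0,0,-3,0,0,0],
  [255,0,0,-3,0,0,0],
  [255,0,0,-2.5,0,0,0],
  [255,0,0,-1,0,0,0],
  [255,0,0,-0.5,0,0,0],
  [255,0,0,-0.3,0,0,0],
  [255,0,0,0,0,0,0],
])

```text
time_s: 45.75
ee_pos: [0.4281, 0.3628, 0.1033]
eef_rot: [3.141, -0.001, 1.424]
force: [0.4, 0.4, -4.0]
grip_width: 0.0135
grip_force: 55.0
```

Call:
apply_moves([
  [255,0,0,-0.4,0,0,0],
  [255,0,0,-0.3,0,0,0],
  [255,0,0,-0.2,0,0,0],
  [255,0,0,-0.1,0,0,0],
  [255,0,0,0,0,0,0],
])

```text
time_s: 46.25
ee_pos: [0.4278, 0.3631, 0.0946]
eef_rot: [3.141, -0.001, 1.424]
force: [-9.2, -4.2, 16.4]
grip_width: 0.0132
grip_force: 55.0
```

Call:
apply_moves([
  [146,0,0,0.15,0,0,0],
  [146,0,0,0,0,0,0],
  [146,0,0,3,0,0,0],
  [146,0,0,4,0,0,0],
  [255,0,-2,4,0,0,0.14],
  [255,0,-4,4,0,0,0.14],
  [255,0,-4.5,4,0,0,0.14],
  [255,0,-4.5,3,0,0,0.14],
  [255,0,-4.5,0,0,0,0.14],
  [255,0.5,-4.5,0,0,0,0.14],
])

```text
time_s: 47.25
ee_pos: [0.4325, 0.1419, 0.3015]
eef_rot: [3.139, 0.001, 2.255]
force: [0.3, -0.7, -0.2]
grip_width: 0.0005
grip_force: 0.0
```

Call:
apply_moves([
  [255,1,-4.5,0,0,0,0.14],
  [255,1,-4.5,0,0,0,0.14],
  [255,1,-4.5,0,0,0,0.14],
  [255,2,-3,0,0,0,0.14],
  [255,3,-1,0,0,0,0.14],
  [255,4,0,0,0,0,0.034],
  [255,4,0,0,0,0,0],
  [255,4,0,0,0,0,0],
  [255,3,0,0,0,0,0],
  [255,0,0,0,0,0,0],
])

```text
time_s: 48.25
ee_pos: [0.6627, -0.02, 0.2977]
eef_rot: [-3.141, -0.003, 2.947]
force: [0.3, 0.4, -0.5]
grip_width: 0.0004
grip_force: 0.0
```

```bash
python3 ck.py 215; python3 - <<'E'
from tubs import *
t=cam('top')
for th in (150,170,200,225):
    hsv=cv2.cvtColor(t['img'],cv2.COLOR_RGB2HSV)
s=cam('scene')
a=cv2.resize(t['img'][100:270,100:270,::-1],(480,480),interpolation=cv2.INTER_CUBIC)
b=cv2.resize(s['img'][60:230,350:560,::-1],(320,259),interpolation=cv2.INTER_CUBIC)
m=np.zeros((480,800,3),np.uint8);m[:,:480]=a;m[:259,480:]=b
cv2.imwrite('pics/m4.png',m); print(ctrl.get_obs()['qpos'].round(2))
E
```

```text
ee [ 0.6614 -0.02    0.2986] [-3.141e+00 -2.000e-03  2.947e+00] -4.0575356276362196e-05
0.082 (array([198., 231.]), 410, 254, 116, 82, 81.5, 1152) uv -0.048 -0.03
0.082 (array([160., 224.]), 427, 361, 69, 80, 81.6, 668) uv -0.047 0.078
0.082 (array([211., 198.]), 501, 220, 84, 80, 81.3, 736) uv 0.047 -0.051
0.082 (array([171., 190.]), 522, 334, 102, 80, 81.6, 972) uv 0.051 0.065
[-0.09  0.52  1.   -0.    1.62 -1.46]
```

View pics/m4.png

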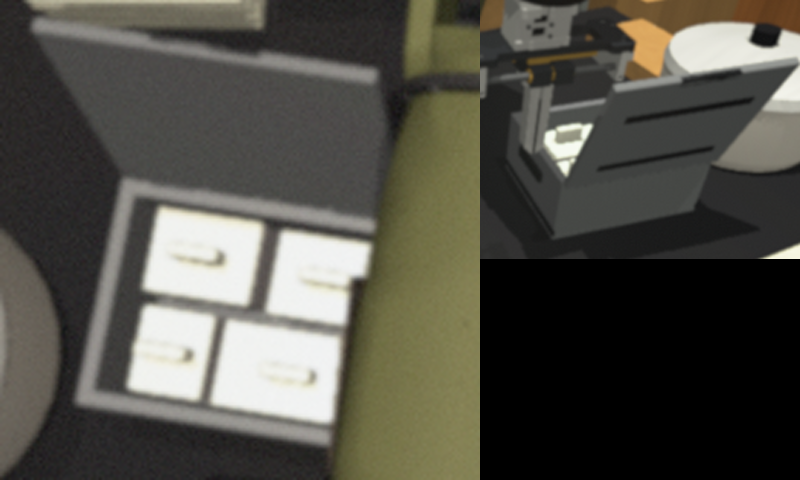

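All four tubs sit upright inside the carrier with clear gaps. The cover's free edge runs (40,25)–(376,75) in the left panel. Now I'll work out the closing arc.

```bash
python3 - <<'E'
from h import *
t=cam('top'); c0=np.array([.462,.277]); s=480/170
w=pt(t,np.array([(40,22),(376,72)])/s+100,.346)[:,:2]-c0
print('edge uv',[(round(x@[.990,-.143],3),round(x@[.143,.990],3)) for x in w])
def W(u,v): return c0+u*np.array([.990,-.143])+v*np.array([.143,.990])
print('start',W(.21,-.02).round(3))
prev=None
for th in [1.85,1.75,1.65,1.55,1.45,1.35,1.25,1.15,1.05,.95,.85,.75,.65,.55,.45,.35,.25,.15,.05,0]:
    off=.014+ .008*max(0,np.sin(th))
    u=.109-.2*np.cos(th)+off*np.sin(th); z=.122+.2*np.sin(th)+off*np.cos(th)
    w=np.r_[W(u,-.02),z]
    print(th,round(u,3),w.round(3),'' if prev is None else ((w-prev)*100).round(2)); prev=w
E
```

```text
edge uv [(np.float64(0.191), np.float64(0.129)), (np.float64(0.192), np.float64(-0.139))]
start [0.667 0.227]
1.85 0.185 [0.642 0.231 0.308] 
1.75 0.166 [0.624 0.233 0.315] [-1.86  0.27  0.66]
1.65 0.147 [0.604 0.236 0.32 ] [-1.92  0.28  0.47]
1.55 0.127 [0.585 0.239 0.322] [-1.97  0.28  0.28]
1.45 0.107 [0.565 0.242 0.323] [-2.    0.29  0.08]
1.35 0.086 [0.545 0.245 0.322] [-2.    0.29 -0.13]
1.25 0.066 [0.525 0.248 0.319] [-1.98  0.29 -0.33]
1.15 0.047 [0.505 0.251 0.313] [-1.95  0.28 -0.54]
1.05 0.028 [0.487 0.253 0.306] [-1.89  0.27 -0.74]
0.95 0.009 [0.468 0.256 0.297] [-1.81  0.26 -0.93]
0.85 -0.008 [0.451 0.258 0.285] [-1.71  0.25 -1.11]
0.75 -0.024 [0.435 0.261 0.273] [-1.6   0.23 -1.29]
0.65 -0.039 [0.421 0.263 0.258] [-1.46  0.21 -1.45]
0.55 -0.052 [0.408 0.265 0.242] [-1.31  0.19 -1.6 ]
0.45 -0.063 [0.396 0.266 0.225] [-1.14  0.16 -1.73]
0.35 -0.073 [0.387 0.268 0.206] [-0.96  0.14 -1.84]
0.25 -0.081 [0.379 0.269 0.187] [-0.76  0.11 -1.93]
0.15 -0.086 [0.374 0.27  0.167] [-0.56  0.08 -2.01]
0.05 -0.09 [0.37  0.27  0.146] [-0.35  0.05 -2.05]
0 -0.091 [0.369 0.27  0.136] [-0.1   0.01 -1.04]
```

Call:
apply_moves([
  [255,1.2,0,2,0,0,0.051],
  [255,0.6,0,0,0,0,0],
  [255,0,0,0,0,0,0],
])

```text
time_s: 48.75
ee_pos: [0.6787, -0.02, 0.3205]
eef_rot: [3.142, 0.001, 2.997]
force: [0.4, 0.8, -0.6]
grip_width: 0.0005
grip_force: 0.0
```

Call:
apply_moves([
  [255,0.2,4,0,0,0,0],
  [255,0.2,4,0,0,0,0],
  [255,0.2,4,-0.3,0,0,0],
  [255,0.2,4,-0.3,0,0,0],
  [255,0.3,4,-0.3,0,0,0],
  [255,0,4,0,0,0,0],
  [255,0,0.4,0,0,0,0],
  [255,0,0,0,0,0,0],
])

```text
time_s: 49.55
ee_pos: [0.6891, 0.2247, 0.3106]
eef_rot: [-3.141, -0.001, 2.999]
force: [0.4, 0.2, 0.5]
grip_width: 0.0003
grip_force: 0.0
```

Call:
apply_moves([
  [255,-1.5,0.2,0,0,0,0],
  [255,-1.5,0.2,0.1,0,0,0],
  [255,-1.5,0.2,0.2,0,0,0],
  [255,-1.5,0.2,0.4,0,0,0],
  [255,-1.5,0.2,0.3,0,0,0],
  [255,-1.5,0.2,0.2,0,0,0],
])

```text
time_s: 50.15
ee_pos: [0.6, 0.2343, 0.3249]
eef_rot: [3.14, 0.005, 2.995]
force: [7.8, 2.6, 4.2]
grip_width: 0.0006
grip_force: 3.6
```

Call:
apply_moves([
  [255,-1.9,0.28,0.0,0,0,0],
  [255,-1.9,0.28,0.0,0,0,0],
  [255,-2.0,0.29,-0.2,0,0,0],
  [255,-2.0,0.29,-0.4,0,0,0],
  [255,-1.95,0.28,-0.5,0,0,0],
  [255,-1.9,0.27,-0.8,0,0,0],
])

```text
time_s: 50.75
ee_pos: [0.4833, 0.251, 0.3046]
eef_rot: [3.141, 0.003, 2.995]
force: [8.3, -0.5, -0.4]
grip_width: 0.0006
grip_force: 2.9
```

Call:
apply_moves([
  [255,-1.81,0.26,-0.95,0,0,0],
  [255,-1.71,0.25,-1.15,0,0,0],
  [255,-1.6,0.23,-1.3,0,0,0],
  [255,-1.46,0.21,-1.45,0,0,0],
  [255,-1.31,0.19,-1.6,0,0,0],
  [255,-1.14,0.16,-1.7,0,0,0],
])

```text
time_s: 51.35
ee_pos: [0.3931, 0.2644, 0.223]
eef_rot: [3.14, 0.003, 2.995]
force: [6.2, 0.5, 2.6]
grip_width: 0.0005
grip_force: 2.3
```

Call:
apply_moves([
  [255,-0.96,0.14,-1.84,0,0,0],
  [255,-0.7,0.1,-1.93,0,0,0],
  [255,-0.4,0.06,-1.9,0,0,0],
  [255,-0.2,0,-1.5,0,0,0],
  [255,0,0,-0.5,0,0,0],
  [255,0,0,0,0,0,0],
])

```text
time_s: 51.95
ee_pos: [0.3702, 0.2679, 0.1461]
eef_rot: [-3.141, -0.0, 2.996]
force: [0.2, 0.5, -0.5]
grip_width: 0.0005
grip_force: 0.0
```

Call:
apply_moves([
  [255,0,0,-0.3,0,0,0],
  [255,0,0,-0.2,0,0,0],
  [255,0,0,-0.2,0,0,0],
  [255,0,0,-0.2,0,0,0],
  [255,0,0,0,0,0,0],
])

```text
time_s: 52.45
ee_pos: [0.3703, 0.2689, 0.1371]
eef_rot: [3.142, 0.0, 2.998]
force: [0.6, -0.6, -0.2]
grip_width: 0.0005
grip_force: 0.0
```

```bash
python3 - <<'E'
from h import *
s=cam('scene'); t=cam('top')
K=np.array(s['K']);P=np.linalg.inv(s['pose'])
# sample gray image of scene carrier region coarsely
g=cv2.cvtColor(s['img'],cv2.COLOR_RGB2GRAY); print(g[70:220:6,360:580:8])
E
```

```text
[[ 91  90  84  86  92  77  90 114 110  87  45  82  90  89  83  84  83  79
   82  80  76  76  68  68  72  73  72  67]
 [ 90  79  51  45  45  54 108  71 110  38  37  77 175 137  82  84 103 178
  213 217 209 180  36  57  74  69  69  69]
 [ 45  44  46  39  56  51 120 112 105  52  37  49 166 175 169 222 230 227
  223 223 222 114  21  24 215 116  70  71]
 [ 46  45  47  75  49  50  33  71  65 103  92 100 175 175 173 229 228 229
  229 230 229 138  19  71 226 225 221  82]
 [ 46  47  47  68 100  51  78  43  46  76  95 111 175 175 140 228 230 231
  232 232 234 231 230 230 227 227 227 226]
 [ 32  32  45  48  88  48  52  88  48  78  92  91 176 176 141 225 232 232
  232 233 232 234 233 233 231 231 229 229]
 [ 31  32  33  47  49  49  67  87  49  49  71  89  89 177 100 158 230 234
  233 233 235 236 237 237 232 229 230 230]
 [ 32  32  39  48  49  50  82  99  49  49  49  62  87  89 113 119 166 210
  234 235 236 237 239 236 237 234 233 228]
 [ 32  41  49  49  50  49  90 110  46  69  86  94 149  92 113 122 112 175
  176 220 236 237 239 239 240 236 236 233]
 [ 31  31  35  60  59  61  94 110  79  78  90  
[... 1125 characters left out ...]
 50  49  45  73  74  73  78  76  78  78  78  79  77  78  78  76  76  49
   44  45  43  44  44  43  43  43  42  42]
 [ 49  50  46  51  72  73  79  77  77  78  78  77  79  77  77  77  76  44
   45  45  45  44  45  44  42  43  42  43]
 [ 49  49  49  48  73  74  78  77  77  77  78  78  77  77  78  76  75  39
   45  45  45  43  45  46  45  44  43  44]
 [ 50  49  49  45  52  76  78  78  77  78  78  76  78  71  53  46  46  45
   45  46  44  45  45  45  44  44  43  43]
 [ 50  49  49  49  46  78  78  78  76  75  61  49  47  46  48  47  46  45
   45  45  45  45  44  43  44  43  44  43]
 [ 50  50  50  49  49  75  67  51  49  48  48  48  47  47  47  47  46  46
   47  44  45  43  43  44  44  44  44 223]]
```

Call:
apply_moves([
  [255,0,0,-0.1,0,0,0],
  [255,0,0,-0.1,0,0,0],
  [255,0,0,-0.1,0,0,0],
  [255,0,0,-0.1,0,0,0],
  [255,0,0,0,0,0,0],
])

```text
time_s: 53.05
ee_pos: [0.3704, 0.2692, 0.1354]
eef_rot: [3.141, 0.001, 2.998]
force: [-12.2, -8.3, 31.8]
grip_width: 0.0001
grip_force: 16.0
```

Call:
apply_moves([
  [255,0,0,1,0,0,0],
  [255,0,0,3,0,0,0],
  [255,0,0,4,0,0,0],
  [255,0,-4,4,0,0,0],
  [255,0,-4,0,0,0,0],
  [255,0,-4,0,0,0,0],
  [255,0,-4,0,0,0,0],
  [255,0,-4,0,0,0,0],
  [255,0,-4,0,0,0,0],
  [255,0,0,0,0,0,0],
])

```text
time_s: 54.05
ee_pos: [0.3702, 0.0304, 0.2487]
eef_rot: [-3.141, 0.001, 2.993]
force: [0.1, 0.0, 1.0]
grip_width: 0.0004
grip_force: 0.0
```

```bash
python3 - <<'E'
from h import *
t=cam('top'); g=cv2.GaussianBlur(cv2.cvtColor(t['img'],cv2.COLOR_RGB2GRAY),(3,3),0); print(ctrl.get_obs()['force'])
c0=np.array([.462,.277])
m=((g>95)&(g<200)).astype(np.uint8); m[:, :118]=0; m[:140]=0; m[275:]=0; m[:,262:]=0
k=max(cv2.findContours(m,cv2.RETR_EXTERNAL,cv2.CHAIN_APPROX_NONE)[0],key=cv2.contourArea)
w=pt(t,k[:,0],.136)[:,:2]-c0; uv=np.c_[w@[.990,-.143],w@[.143,.990]]
print(cv2.minAreaRect((uv*1000).astype(np.float32)), cv2.contourArea(k))
# any lid whites in the carrier?
print((g[160:250,140:240]>220).sum())
E
```

```text
[-0.53745938  1.59189613  0.05836328]
((-18.419784545898438, 2.309295654296875), (279.9364929199219, 262.1904296875), 89.66423797607422) 8824.0
0
```

```bash
python3 - <<'E'
from h import *
t=cam('top'); g=cv2.cvtColor(t['img'],cv2.COLOR_RGB2GRAY); P=np.linalg.inv(t['pose']);K=np.array(t['K'])
c0=np.array([.462,.277])
for v in (-.12,-.05,.05,.12):
    r=[]
    for u in np.arange(-.17,.14,.01):
        X=np.r_[c0+u*np.array([.990,-.143])+v*np.array([.143,.990]),.136]; x=P[:3,:3]@X+P[:3,3]
        r.append(int(g[int(round(K[1,1]*x[1]/x[2]+K[1,2])), int(round(-K[0,0]*x[0]/x[2]+K[0,2]))]))
    print(v,r)
E
```

```text
-0.12 [120, 124, 124, 123, 122, 123, 122, 115, 119, 107, 97, 102, 82, 78, 83, 73, 157, 169, 164, 165, 168, 170, 166, 168, 170, 168, 165, 168, 111, 46, 44, 41]
-0.05 [44, 45, 46, 39, 39, 93, 166, 166, 161, 165, 164, 95, 113, 163, 163, 162, 163, 164, 164, 166, 166, 166, 155, 54, 158, 164, 163, 164, 117, 42, 43, 45]
0.05 [41, 40, 43, 35, 40, 72, 155, 157, 158, 159, 161, 103, 105, 163, 156, 161, 159, 157, 159, 158, 160, 160, 150, 46, 143, 159, 158, 159, 108, 45, 44, 42]
0.12 [41, 44, 40, 40, 43, 108, 156, 157, 152, 156, 158, 158, 159, 157, 156, 156, 158, 155, 156, 157, 157, 156, 158, 158, 159, 157, 155, 158, 107, 44, 40, 43]
```

```bash
python3 -c "
from station import ctrl
print(ctrl.hand_in())"
```

```text
the job is handed in; nothing more can be done
None
```

I handed the job in: all four lids were pressed home on the counter, the four tubs are upright side by side in the carrier, and the cover is shut flat; tub C did drop into the carrier on its side when the grip slackened, but I righted it before placing it.

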